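# Set the vent gap of a resin mould press

## Task

On the mould press, turn the black knob clockwise so that the brass foot pushes the white plug down into the mould until the plug bottoms: snug, but gently, so that the mould is not crushed. Then back the knob off by a quarter of a turn from where it bottomed, so that the mould can vent, and let go, leaving everything else on the table where it stands.

Things in the scene. Friction and masses are not known exactly. Their poses are not given: they have to be found in the camera images.
- screw (a joint): turn of the press screw, rad; grows as the black knob turns clockwise seen from above. One turn lowers knob and foot together by 12 mm (1.91 mm per rad). Starts between -0.1 and 0.5; bottoms 1.0 to 3.2 rad further on, at an angle that differs each time and must be felt. Turning takes about 0.05 N m (0.07 while the plug moves); once bottomed, the torque rises steeply, about 0.9 N m per rad.
- knob_grip (a point): grip point of the knob, on the vertical screw axis, at half height of an upright black bar 64 mm long, 14 mm thick, 30 mm high. x axis: along the bar to its red-tipped end; z up. A 34 mm collar begins 16 mm below this point; the bridge's top lies 48 to 56 mm below it. Pinch the bar's long sides from above.
- foot (a point): centre of the flat underside of the brass foot, a disc of 44 mm diameter on the end of the screw, under the bridge. It moves up and down and does not turn.
- press: the grey base plate of the fixed mould press, 120 (x) by 190 (y) mm, 20 mm thick, origin under its centre on the table. Two steel posts at y = +78 and -78 mm carry the aluminium bridge along y, whose top is 125 mm above the table. Nothing of the press but the screw moves.
- bangle_a: loose cream resin bangle lying flat in front of the press, 74 mm outside diameter, 12 mm high, origin under its centre. Leave alone.
- bangle_b: another such bangle. Leave alone.
- jar_a: loose teal pigment jar, 52 mm diameter, 45 mm high, origin under its centre, behind the press. Leave alone.
- jar_b: loose blue pigment jar, 40 mm diameter, 36 mm high, origin under its centre. Leave alone.
- cup_a: loose clear plastic mixing cup, 72 mm diameter at the rim, 75 mm high, origin under its centre. Leave alone.
- cup_b: another such cup. Leave alone.
- dye: loose amber dye bottle, 36 mm diameter, 85 mm high, origin under its centre. Leave alone.
- plunger: the sliding stem of the screw with the brass foot, origin at the centre of the foot's underside; it carries the knob.
- plug_top (a point): centre of the top of the white plug (60 mm diameter, rim 8.5 mm high), under the brass foot. It starts 0.5 to 2 mm below the foot and about 5 mm proud of the mould, slides stiffly straight down when pushed, and stays where it is left. It bottoms 1.5 to 4.3 mm lower on a hidden core inside the mould, with its rim still a little proud of the mould.
- plug: the white plug, origin at the centre of its top. It stands in the pale green mould (92 x 100 mm, 25 mm high, fixed on the press base). A snug seat takes 0.1 to 0.2 N m more than free turning (about 50 to 100 N on the plug); 0.38 N m more (200 N) crushes the mould.

How it is judged:
On the way:
1. the plug has bottomed: the foot bears snugly on it, with more than 40 N (contact force between plunger and plug above 40 N), for 0.1 s.
At the end, for the whole second after the job is handed in: after bottoming, the foot stands 2 to 4 mm above the seated plug (a quarter turn, 3 mm, give or take 30 degrees of turn) and the screw is at rest (z of foot in the frame of plug_top between 0.002 and 0.004 m and velocity of joint screw between -0.05 and 0.05 rad/s); the robot touches nothing.
It fails at once if the mould is crushed: the foot presses on the plug with more than 200 N (about 0.38 N m of seating torque) (contact force between plunger and plug above 200 N).
It fails at once if something else on the table is moved more than 20 mm (distance of any of bangle_a, bangle_b, jar_a, jar_b, cup_a, cup_b, dye from where it was at the start of the episode above 0.02 m).
It also fails if it takes over 72 s, if anything falls off the work surface, if the arm or the gripper's body presses on something with over 40 N, if the wrist force passes 120 N, or if a joint passes its speed limit or range.

## Robot

A 6-joint arm with a two-finger parallel gripper is mounted at the origin on the work surface. World frame = base frame: x ahead of the robot, y to its left, z up, the work surface at z = 0. Lengths are in m, angles in rad, forces in N, time in s.
With the tool pointing down it reaches from about 0.275 to 0.75 m from the base axis. Payload 10.2 kg.
Tool frame: the origin (TCP) lies at the very end of the fingers, on their centre line; the grasp point (between the pads) lies 19 mm behind it (r.pinch_z is the distance from the TCP to the grasp point, in m); z points along the fingers, y is the direction in which the jaws open and shut (so a half turn about z gives the same grasp; the last joint's range is limited). The gripper opens to 85 mm and grips with 20 to 120 N. Pads are 22 mm wide; open, the fingers measure 114 mm over their backs; the gripper's body (76 mm by 85 mm) begins 54 mm behind the grasp point. The pads swing forward as they close: fully open they stand 13 mm farther back than shut.
Start: joints at [-0.223, 0.313, 1.498, -0, 1.331, -0.223], TCP at [0.525, -0, 0.202] pointing down, gripper open.
Joint ranges: [-2.94, 2.94], [-0.97, 2.17], [0.19, 2.56], [-1.23, 4.37], [0.02, 3.11], [-2.88, 2.88]. Speed limits (rad/s): [2.39, 2.39, 3.01, 3.14, 3.14, 3.14].

## Interface

Orientations are given as a unit quaternion [x, y, z, w].
In Python, from station import sensors, cams, r gives the robot as it stands.
- The arm moves only by the tool play_rows, never from a script. Its argument "deltas" is text: rows parted by semicolons, each of 7 numbers parted by spaces: the shift along the tool's x, y, z in cm, then the turn, a rotation vector about the tool's x, y, z in degrees, then the opening, from 0 (shut) to 1 (fully open). A call has exactly 8 rows; each row is the pose to reach, as a shift and turn from the pose measured when the call began, along the tool's axes at that moment; what a row does not reach only later rows make up. A row lasts 1/10 s, in which the tool goes at most 50 mm and 8.59 degrees, less where a joint would pass 70% of its speed; a pose out of reach is approached as far as the arm can. A call with a gripper value outside its range is refused whole. The fingers move at their own pace and stop on an object; the grip force is fixed at half the most. Time passes only in rows, so rows that repeat a pose let the fingers close, or fill a call up. It gives the time, the measured TCP pose, the force and the opening at its end, in the units of the state.
- sensors.get_state(): the state, without advancing time (a new reading comes with each control period).
- cams.capture(name): name is "scene" or "side" or "wrist"; returns the picture (420x560x3 uint8, red, green, blue); there is no depth.
- cams.camera_params(name): a dict with "vertical_fov" (degrees; the focal length in pixels is half the picture's height over the tangent of half this angle, whatever the lens; pixels are square), "cx", "cy" (the principal point, pixels), "R" (3x3) and "t" (3): a world point X has camera coordinates R X + t. Camera axes: x right, y down, z forward; pixel columns grow to the right and rows downward; lengths in m; the calibration is good to about 2 mm. A picture is of the moment at which its call begins: read the wrist's pose just before it. camera_params takes no time and is no camera call; for the wrist camera it gives the pose at the moment of the call.
- r.job_done(): hands the job in, once; it reports no verdict.
The state is a dict: "time_s": time; "q": joint angles; "joint_velocities": joint speeds; "joint_torque": joint torques, N m; "eef_pos": TCP position; "tool_rot": TCP orientation; "force": force on the tool from outside, world axes, zero at the start; "ft_torque": the same for the moment, N m; "opening": finger opening in m.
Only numpy, scipy, OpenCV 4.12 (cv2) and the standard library are available. Lean on these libraries where they do the work, as an engineer would, in place of code of your own. Each camera call takes 0.05 s, during which the arm holds its last target.

## Working session

There is one attempt and no reset: what is moved stays moved. The work goes in short steps, Python scripts to look and compute and a tool call to move; the robot and the scene stay as the last step left them, time stands still between calls to the robot, and variables do not carry over. Pictures are saved under pics/ and viewed, and the job is handed in when it is done.

Besides the shell and the picture viewer there is one more tool, called after "Emit:" by a JSON object that holds its "name" and its "arguments". play_rows: Moves the arm, as the interface text tells. Its arguments: {"type":"object","properties":{"deltas":{"type":"string"}},"required":["deltas"]}

```bash
ls; mkdir -p pics; python3 - <<'E'
from station import sensors,cams,r
import cv2
s=sensors.get_state();print(s)
for n in("scene","side","wrist"):
    p=cams.camera_params(n);print(n,p)
    cv2.imwrite(f"pics/{n}0.png",cams.capture(n)[:,:,::-1])
E
```

```text
pics
{'time_s': 0.0, 'q': array([-2.23394633e-01,  3.13433658e-01,  1.49846597e+00, -1.46112987e-05,
        1.33097275e+00, -2.23412297e-01]), 'joint_velocities': array([ 2.37006048e-04,  3.29936704e-04,  4.24414763e-04,  4.80656533e-04,
        8.32670757e-06, -5.36119170e-04]), 'joint_torque': array([-5.78409599e-04, -4.12261176e+01, -2.59742296e+01, -3.58453699e-04,
        4.11797926e-03, -1.23038126e-05]), 'eef_pos': array([5.24700573e-01, 5.45308926e-05, 2.01132581e-01]), 'tool_rot': array([ 7.07099161e-01,  7.07114112e-01, -3.46971527e-04, -5.37667642e-04]), 'force': array([0.64376335, 1.32510613, 0.26408152]), 'ft_torque': array([-0.00806523,  0.04326565, -0.02589501]), 'opening': 0.08552160345192933}
scene {'vertical_fov': 52.487964362214015, 'cx': 279.123799853592, 'cy': 209.8499738852222, 'R': array([[ 0.58091921,  0.81395979, -0.00152522],
       [ 0.45676866, -0.32754343, -0.82708989],
       [-0.67371749,  0.47977574, -0.5620676 ]]), 't': array([-0.34562153, -0.12959012,  1.6930627 ])}
side {'vertical_fov': 47.710943206198834, 'cx': 281.40904977502396, 'cy': 206.97492149040028, 'R': array([[ 0.81841791, -0.57462131,  0.00157196],
       [-0.30629696, -0.43856197, -0.84489382],
       [ 0.4861834 ,  0.69099475, -0.53493173]]), 't': array([-0.47673424,  0.28151133,  0.90314657])}
wrist {'vertical_fov': 70.47433927019735, 'cx': 275.7399660345195, 'cy': 207.2060702026798, 'R': array([[ 9.99998614e-01,  4.17508621e-04, -1.61173836e-03],
       [ 8.97084469e-04, -9.50624734e-01,  3.10341441e-01],
       [-1.40258812e-03, -3.10342456e-01, -9.50623791e-01]]), 't': array([-0.52485257, -0.04071617,  0.38062305])}
```

View pics/scene0.png

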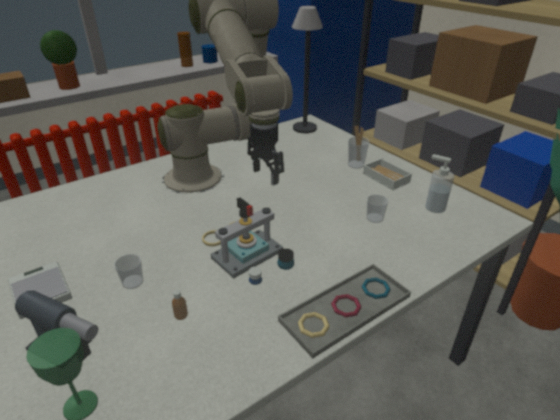

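View pics/side0.png

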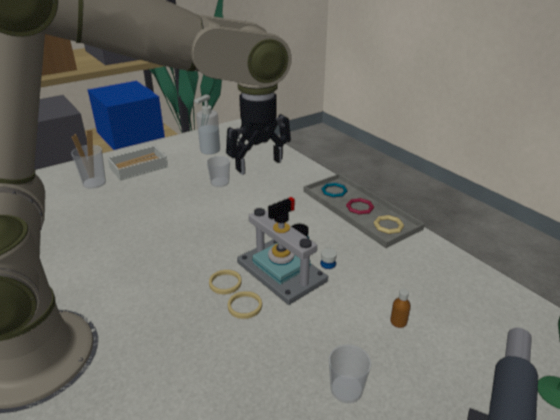

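View pics/wrist0.png

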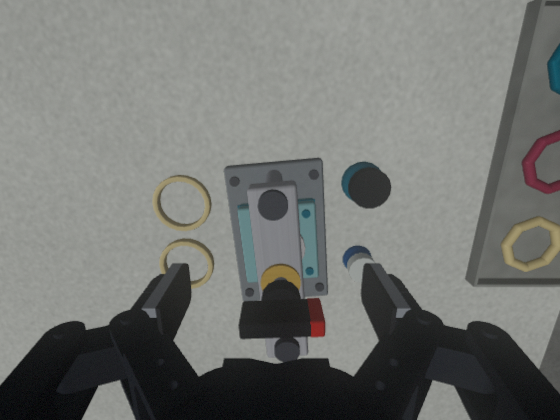

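The wrist view shows the black bar at about (283, 317), with its red tip at (318, 317) pointing to +x. Next I'll measure it in all three views.

```bash
cat > h.py <<'E'
import numpy as np, cv2
from station import sensors,cams,r
def foc(p): return 210/np.tan(np.radians(p["vertical_fov"])/2)
def ray(p,uv):
    f=foc(p); d=p["R"].T@np.array([(uv[0]-p["cx"])/f,(uv[1]-p["cy"])/f,1.])
    return -p["R"].T@p["t"], d/np.linalg.norm(d)
def onz(p,uv,z):
    c,d=ray(p,uv); return c+d*(z-c[2])/d[2]
def tri(L):
    A=np.zeros((3,3));b=np.zeros(3)
    for p,uv in L:
        c,d=ray(p,uv);M=np.eye(3)-np.outer(d,d);A+=M;b+=M@c
    X=np.linalg.solve(A,b)
    return X,[np.linalg.norm((np.eye(3)-np.outer(d,d))@(X-c)) for c,d in (ray(p,u) for p,u in L)]
E
python3 - <<'E'
from h import *
P={n:cams.camera_params(n) for n in("scene","side","wrist")}
L=[]
for n in P:
    im=cv2.imread(f"pics/{n}0.png");b,g,rr=[im[:,:,i].astype(int) for i in range(3)]
    m=((rr>110)&(g<60)&(b<70)).astype(np.uint8)
    k,_,st,ce=cv2.connectedComponentsWithStats(m)
    box={"scene":(225,190,265,225),"side":(270,185,305,215),"wrist":(300,290,335,345)}[n]
    for i in range(1,k):
        if st[i,4]>5 and box[0]<ce[i][0]<box[2] and box[1]<ce[i][1]<box[3]: print(n,st[i],ce[i]); L.append((P[n],ce[i]))
print(tri(L))
im=cv2.imread("pics/wrist0.png")[285:375,220:350];cv2.imwrite("pics/w0c.png",cv2.resize(im,None,fx=6,fy=6,interpolation=cv2.INTER_CUBIC))
im=cv2.imread("pics/side0.png")[180:310,225:340];cv2.imwrite("pics/s0c.png",cv2.resize(im,None,fx=4.5,fy=4.5,interpolation=cv2.INTER_CUBIC))
E
```

```text
side [289 198   5   2   7] [291.14285714 198.42857143]
wrist [310 322  14  14 182] [316.92857143 328.5       ]
(array([ 0.55568551, -0.07419657,  0.19202402]), [np.float64(0.00010468465175966677), np.float64(0.0001046846517595203)])
```

View pics/w0c.png

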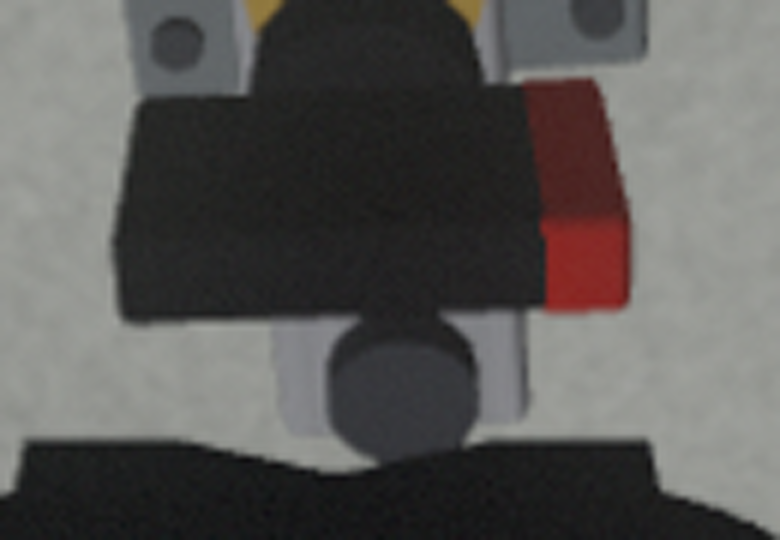

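View pics/s0c.png

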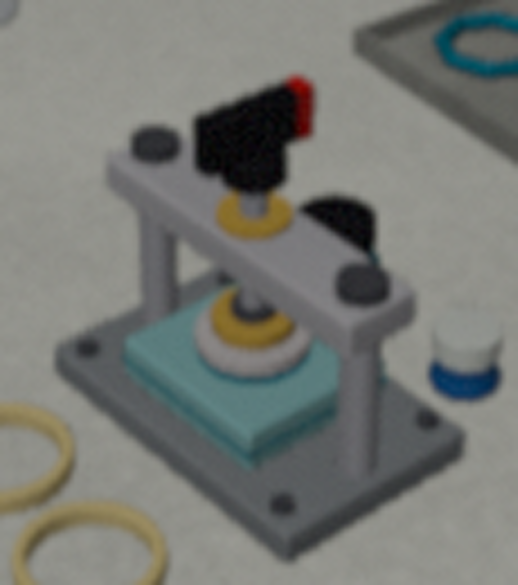

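```bash
python3 - <<'E'
from h import *
p=cams.camera_params("wrist")
C=[np.array(c)/6+[220,285] for c in [(115,238),(628,216),(628,308),(122,322)]]
for z in(.190,.195):
    X=[onz(p,c,z) for c in C]; ctr=sum(X)/4
    v=X[1]+X[2]-X[0]-X[3]
    print(z,ctr,np.round(X,4).tolist(),"len",np.linalg.norm(v)/2,"thk",np.linalg.norm(X[0]+X[1]-X[2]-X[3])/2,"ang",np.degrees(np.arctan2(v[1],v[0])))
E
```

```text
0.19 [ 0.53003479 -0.07760915  0.19      ] [[0.4979, -0.0726, 0.19], [0.5616, -0.0692, 0.19], [0.5623, -0.0832, 0.19], [0.4983, -0.0855, 0.19]] len 0.06385606856462693 thk 0.013414216363349565 ang 2.5453887104700597
0.195 [ 0.52990964 -0.07332919  0.195     ] [[0.4987, -0.0685, 0.195], [0.5606, -0.0652, 0.195], [0.5613, -0.0787, 0.195], [0.4991, -0.081, 0.195]] len 0.062117981091730404 thk 0.013049097088957257 ang 2.5453887104700605
```

Emit:
{"name": "play_rows", "arguments": {"deltas": "0 0 -1.5 0 0 0 1;0 0 -3 0 0 -6 1;-0.5 0 -4 0 0 -14 1;-1 0 -5 0 0 -22 1;-1.5 0 -6 0 0 -30 1;-2 0 -6 0 0 -38 1;-2.5 0 -6 0 0 -46 1;-3 0 -6 0 0 -52 1"}}

```text
time_s: 0.95
eef_pos: [0.5247, -0.0302, 0.261]
tool_rot: [0.323, 0.946, -0.0, -0.001]
force: [-0.2, 0.2, -0.5]
opening: 0.0852
```

Emit:
{"name": "play_rows", "arguments": {"deltas": "-0.5 -0.5 0 0 0 -6 1;-1 -1 0 0 0 -13 1;-1.5 -1.5 0 0 0 -20 1;-2 -2 0 0 0 -27 1;-2.6 -2.6 0 0 0 -34 1;-3.2 -3.2 0 0 0 -40.5 1;-3.2 -3.2 0 0 0 -40.5 1;-3.2 -3.2 0 0 0 -40.5 1"}}

```text
time_s: 1.75
eef_pos: [0.5304, -0.0748, 0.2608]
tool_rot: [-0.023, 1.0, 0.0, -0.001]
force: [-0.2, -0.3, -0.1]
opening: 0.0853
```

```bash
python3 - <<'E'
from h import *
s=sensors.get_state();print(s['time_s'],s['eef_pos'],s['q'])
im=cams.capture("wrist")[:,:,::-1];cv2.imwrite("pics/w1.png",im)
E
```

```text
1.75 [ 0.53037784 -0.07483895  0.26083782] [-3.59026829e-01  3.03101759e-01  1.35740584e+00 -4.18063432e-05
  1.48303321e+00 -1.97556877e+00]
```

View pics/w1.png

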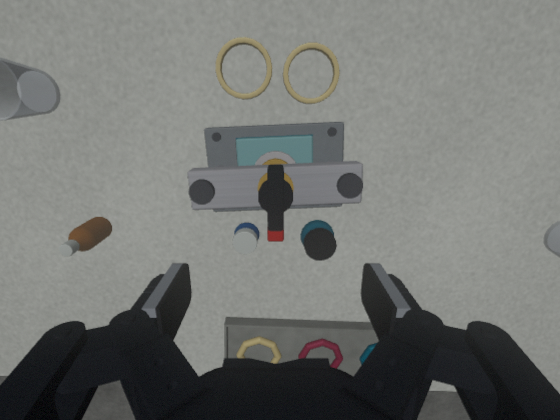

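```bash
python3 - <<'E'
from h import *
im=cv2.imread("pics/w1.png")[150:255,225:330]
g=cv2.convertScaleAbs(im,alpha=1.8,beta=20)
cv2.imwrite("pics/w1c.png",cv2.resize(g,None,fx=5.7,fy=5.7,interpolation=cv2.INTER_CUBIC))
E
```

```text
(no output)
```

View pics/w1c.png

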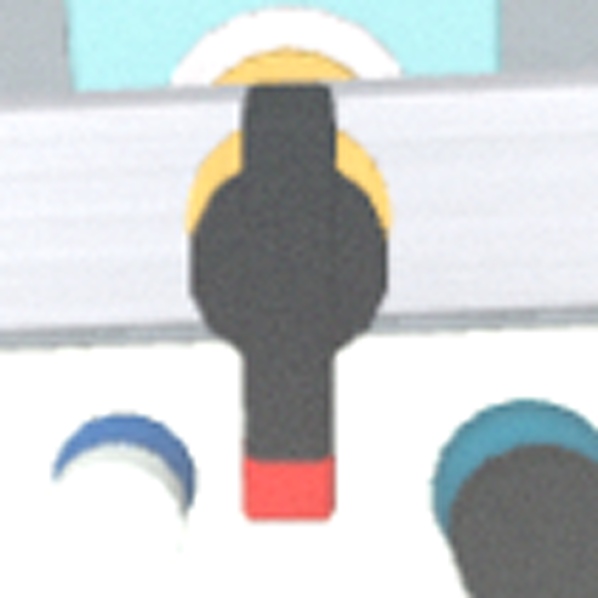

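```bash
python3 - <<'E'
from h import *
p1=cams.camera_params("wrist")
p0=dict(vertical_fov=70.47433927019735,cx=275.7399660345195,cy=207.2060702026798,R=np.array([[ 9.99998614e-01,4.17508621e-04,-1.61173836e-03],[8.97084469e-04,-9.50624734e-01,3.10341441e-01],[-1.40258812e-03,-3.10342456e-01,-9.50623791e-01]]),t=np.array([-0.52485257,-0.04071617,0.38062305]))
u1=np.array([288.5,520])/5.7+[225,150]; u0=np.array([628,262])/6+[220,285]
print(tri([(p0,u0),(p1,u1)]))
for z in(.19,.195):
  X=[onz(p1,np.array(c)/5.7+[225,150],z) for c in [(243,200),(334,200),(243,515),(334,515),(288.5,520),(288.5,88)]]
  print(z,np.round(X,4).tolist())
E
```

```text
(array([ 0.56116449, -0.07343174,  0.19299631]), [np.float64(0.0001070059422572585), np.float64(0.00010700594225736517)])
0.19 [[0.5112, -0.0824, 0.19], [0.5106, -0.069, 0.19], [0.5619, -0.0805, 0.19], [0.5612, -0.0663, 0.19], [0.5624, -0.0733, 0.19], [0.4943, -0.0765, 0.19]]
0.195 [[0.51, -0.0824, 0.195], [0.5094, -0.0692, 0.195], [0.5596, -0.0805, 0.195], [0.559, -0.0665, 0.195], [0.5601, -0.0735, 0.195], [0.4934, -0.0766, 0.195]]
```

Emit:
{"name": "play_rows", "arguments": {"deltas": "0.1 0 2 0 0 0 1;0.1 0 4.5 0 0 0 1;0.1 0 7 0 0 0 1;0.1 0 8.5 0 0 0 1;0.1 0 9.4 0 0 0 1;0.1 0 9.4 0 0 0 1;0.1 0 9.4 0 0 0 1;0.1 0 9.4 0 0 0 1"}}

```text
time_s: 2.6
eef_pos: [0.5297, -0.0747, 0.1679]
tool_rot: [-0.023, 1.0, 0.0, -0.0]
force: [-0.1, -0.8, -0.0]
opening: 0.0853
```

```bash
python3 - <<'E'
from h import *
s=sensors.get_state();print(s['time_s'],s['eef_pos'],s['force'],s['ft_torque'])
cv2.imwrite("pics/w2.png",cams.capture("wrist")[:,:,::-1])
im=cams.capture("side")[150:310,205:360,::-1];cv2.imwrite("pics/s2.png",cv2.resize(cv2.convertScaleAbs(im,alpha=1.5),None,fx=3.7,fy=3.7,interpolation=cv2.INTER_CUBIC))
E
```

```text
2.6 [ 0.52967435 -0.07474888  0.16785796] [-0.1076402  -0.76723848 -0.01511323] [-0.01282388  0.0228717   0.00256696]
```

View pics/w2.png

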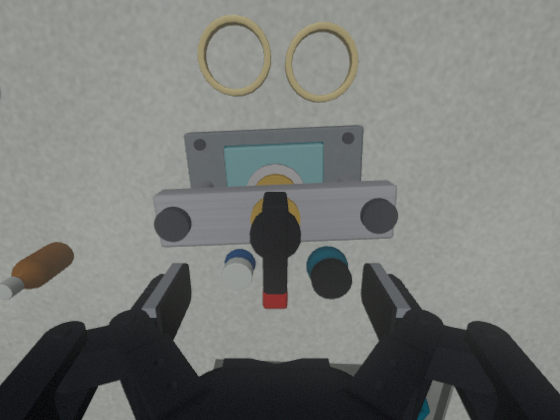

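View pics/s2.png

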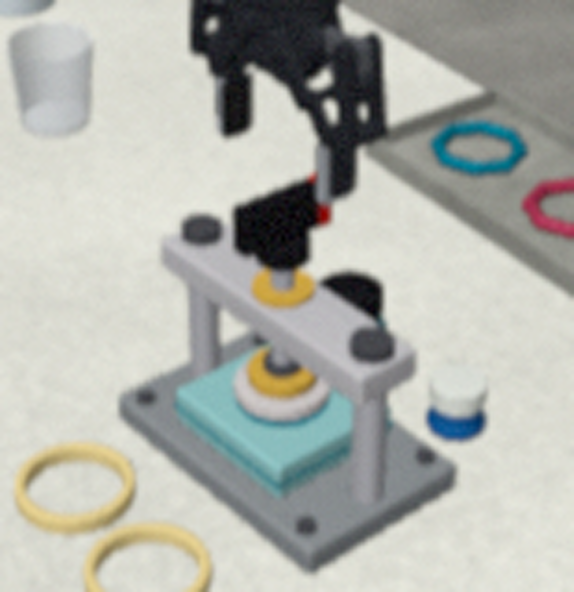

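```bash
python3 - <<'E'
from h import *
def proj(p,X):
    c=p["R"]@np.array(X)+p["t"];return c[:2]/c[2]*foc(p)+[p["cx"],p["cy"]]
w=cams.camera_params("wrist");sd=cams.camera_params("side")
for X in [(.5612,-.0734,.193),(.5297,-.0747,.1679),(.5297,-.0747+.0425,.181),(.5297,-.0747-.0425,.181),(.5292,-.0748,.178),(.530,-.0748,.125)]:
    print(X,proj(w,X),proj(sd,X),(proj(sd,X)-[205,150])*3.7)
print(-w["R"].T@w["t"], w["R"][2])
# triangulate red tip far end w1?-w2 with side
print(tri([(w,(275,306)),(sd,np.array([322,178])/3.7+[205,150])]))
E
```

```text
(0.5612, -0.0734, 0.193) [275.8514073  309.38835777] [293.04506228 197.09803487] [325.76673043 174.26272903]
(0.5297, -0.0747, 0.1679) [276.06110643 242.16076328] [281.39501272 211.71275329] [282.66154707 228.33718718]
(0.5297, -0.0322, 0.181) [347.5814926 254.4862691] [270.27051113 198.06705536] [241.50089119 177.84810481]
(0.5297, -0.1172, 0.181) [204.09828967 248.51636585] [293.20399333 215.54602267] [326.35477533 242.52028389]
(0.5292, -0.0748, 0.178) [275.9711193  248.49534237] [281.23756227 207.83345205] [282.07898038 213.98377258]
(0.53, -0.0748, 0.125) [275.79006487 219.00847038] [281.50264617 228.10087615] [283.05979083 288.97324174]
[ 0.4502288  -0.07881263  0.34006872] [ 0.31029217  0.01559339 -0.95051334]
(array([ 0.55875281, -0.07388845,  0.19207162]), [np.float64(0.0006618698138950809), np.float64(0.0006618698138949619)])
```

The knob appears where I predicted, but the open fingertips look about 30 mm higher than the TCP implies. I'll close partway, clear of the bar, and look again.

Emit:
{"name": "play_rows", "arguments": {"deltas": "0 0 0 0 0 0 0.7;0 0 0 0 0 0 0.5;0 0 0 0 0 0 0.4;0 0 0 0 0 0 0.4;0 0 0 0 0 0 0.4;0 0 0 0 0 0 0.4;0 0 0 0 0 0 0.4;0 0 0 0 0 0 0.4"}}

```text
time_s: 3.5
eef_pos: [0.5295, -0.0748, 0.1676]
tool_rot: [-0.023, 1.0, 0.0, -0.0]
force: [0.5, -0.1, -0.6]
opening: 0.0343
```

```bash
python3 - <<'E'
from h import *
s=sensors.get_state();print(s['time_s'],s['eef_pos'],s['force'],s['opening'])
cv2.imwrite("pics/w3.png",cams.capture("wrist")[:,:,::-1])
im=cams.capture("side")[150:310,205:360,::-1];cv2.imwrite("pics/s3.png",cv2.resize(cv2.convertScaleAbs(im,alpha=1.5),None,fx=3.7,fy=3.7,interpolation=cv2.INTER_CUBIC))
E
```

```text
3.5 [ 0.52953145 -0.0747746   0.16762016] [ 0.46263417 -0.05073994 -0.55357207] 0.034293757535948655
```

View pics/w3.png

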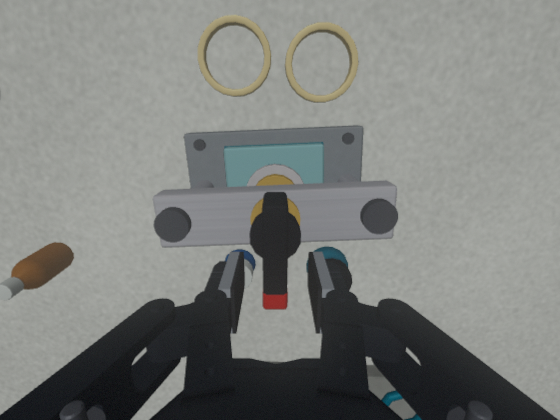

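View pics/s3.png

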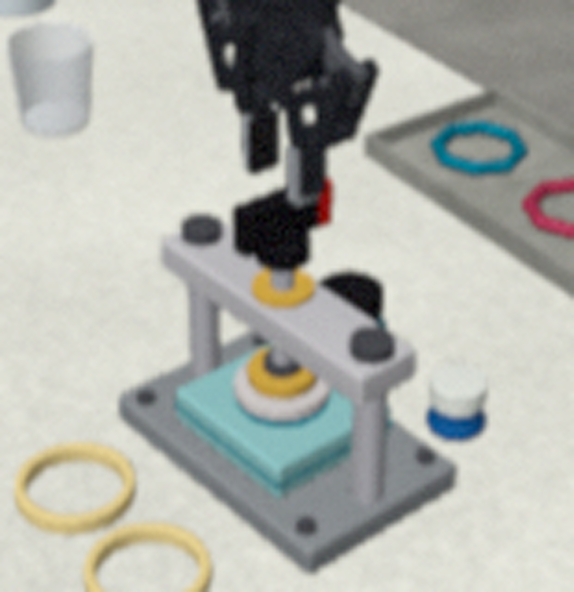

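```bash
python3 - <<'E'
from h import *
sd=cams.camera_params("side");w=cams.camera_params("wrist");sc=cams.camera_params("scene")
def ony(p,uv,y):
    c,d=ray(p,uv);return c+d*(y-c[1])/d[1]
for uv,y in [((290,198),-.092),((300,205),-.092),((300,205),-.098),((318,205),-.098),((262,168),-.058),((250,165),-.052),((275,165),-.052)]:
    print(uv,y,ony(sd,np.array(uv)/3.7+[205,150],y))
for uv,y in [((243,255),-.092),((235,252),-.092),((312,255),-.0577),((319,252),-.0577)]:
    print("w",uv,ony(w,uv,y))
def proj(p,X):
    c=p["R"]@np.array(X)+p["t"];return c[:2]/c[2]*foc(p)+[p["cx"],p["cy"]]
print(proj(sc,(.5297,-.0748,.168)))
im=cams.capture("scene")[160:260,190:300,::-1];cv2.imwrite("pics/sc3.png",cv2.resize(cv2.convertScaleAbs(im,alpha=1.7),None,fx=5.5,fy=5.5,interpolation=cv2.INTER_CUBIC))
im=cv2.imread("pics/w3.png")[230:350,190:360];cv2.imwrite("pics/w3c.png",cv2.resize(cv2.convertScaleAbs(im,alpha=2),None,fx=4.7,fy=4.7,interpolation=cv2.INTER_CUBIC))
E
```

```text
(290, 198) -0.092 [ 0.52252777 -0.092       0.20002718]
(300, 205) -0.092 [ 0.52948904 -0.092       0.19287959]
(300, 205) -0.098 [ 0.52516242 -0.098       0.19752837]
(318, 205) -0.098 [ 0.53771056 -0.098       0.19301265]
(262, 168) -0.058 [ 0.5268289  -0.058       0.20147258]
(250, 165) -0.052 [ 0.52255979 -0.052       0.20200481]
(275, 165) -0.052 [ 0.54012295 -0.052       0.19600028]
w (243, 255) [ 0.520885   -0.092       0.20410124]
w (235, 252) [ 0.50309328 -0.092       0.23613115]
w (312, 255) [ 0.51704364 -0.0577      0.20849536]
w (319, 252) [ 0.50649638 -0.0577      0.22622418]
[244.13689417 209.11151106]
```

View pics/sc3.png

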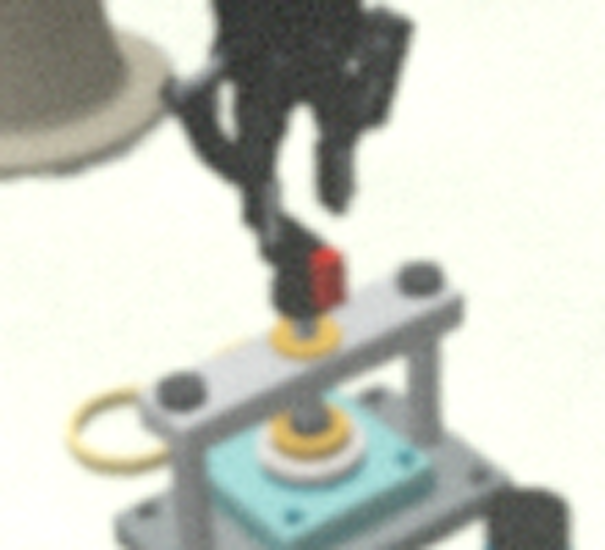

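View pics/w3c.png

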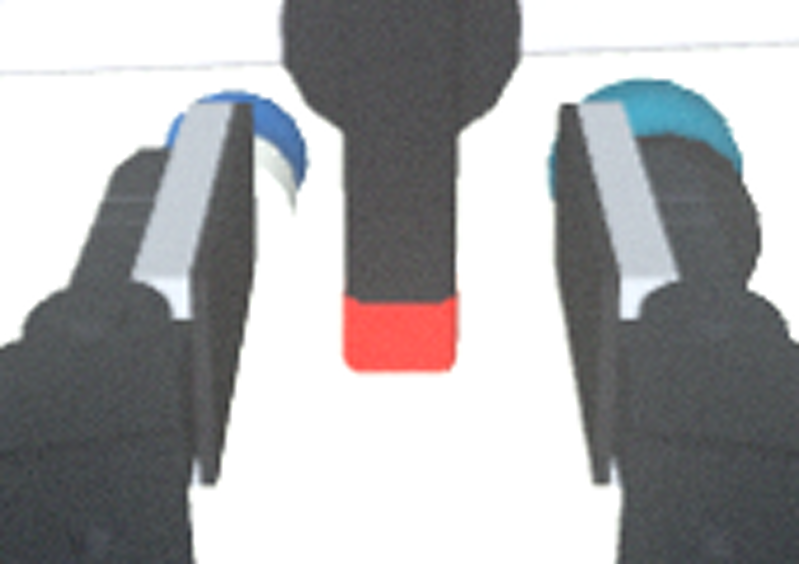

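Three views agree: the pad ends are at z≈0.197, just above the bar top at 0.193, while the reported TCP is 0.168. I'll go by what the pictures show relative to the bar and lower about 20 mm.

Emit:
{"name": "play_rows", "arguments": {"deltas": "0 0 0.4 0 0 0 0.4;0 0 0.8 0 0 0 0.4;0 0 1.2 0 0 0 0.4;0 0 1.6 0 0 0 0.4;0 0 2 0 0 0 0.4;0 0 2 0 0 0 0.4;0 0 2 0 0 0 0.4;0 0 2 0 0 0 0.4"}}

```text
time_s: 4.45
eef_pos: [0.5296, -0.0748, 0.1478]
tool_rot: [-0.023, 1.0, -0.0, -0.0]
force: [0.3, -0.1, -0.4]
opening: 0.034
```

```bash
python3 - <<'E'
from h import *
s=sensors.get_state();print(s['time_s'],s['eef_pos'],s['force'],s['opening'])
a=cams.capture("wrist")[:,:,::-1][200:350,170:380]
b=cams.capture("side")[150:310,205:360,::-1];
a=cv2.resize(a,(400,286));b=cv2.resize(b,(400,413),interpolation=cv2.INTER_CUBIC)
o=np.zeros((413,800,3),np.uint8);o[:286,:400]=a;o[:,400:]=b
cv2.imwrite("pics/c4.png",cv2.convertScaleAbs(o,alpha=1.7))
E
```

```text
4.45 [ 0.52962253 -0.07482     0.14780459] [ 0.34529934 -0.06020768 -0.3747548 ] 0.03402455838866575
```

View pics/c4.png

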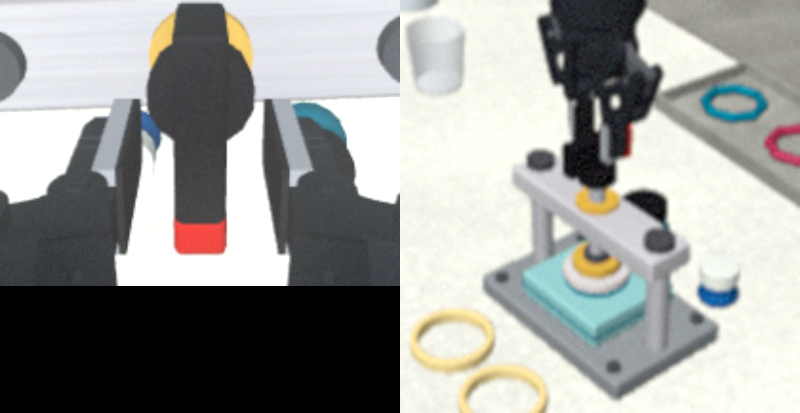

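Emit:
{"name": "play_rows", "arguments": {"deltas": "0 0 0 0 0 0 0.3;0 0 0 0 0 0 0.2;0 0 0 0 0 0 0.1;0 0 0 0 0 0 0;0 0 0 0 0 0 0;0 0 0 0 0 0 0;0 0 0 0 0 0 0;0 0 0 0 0 0 0"}}

```text
time_s: 5.35
eef_pos: [0.5298, -0.0751, 0.1481]
tool_rot: [-0.023, 1.0, -0.0, 0.0]
force: [-0.7, -4.6, 5.2]
opening: 0.0127
```

```bash
python3 - <<'E'
from h import *
s=sensors.get_state();print(s)
a=cams.capture("wrist")[:,:,::-1][200:350,170:380]
b=cams.capture("side")[150:310,205:360,::-1];
a=cv2.resize(a,(400,286));b=cv2.resize(b,(400,413),interpolation=cv2.INTER_CUBIC)
o=np.zeros((413,800,3),np.uint8);o[:286,:400]=a;o[:,400:]=b
cv2.imwrite("pics/c5.png",cv2.convertScaleAbs(o,alpha=1.7))
E
```

```text
{'time_s': 5.35, 'q': array([-3.59703259e-01,  3.81520204e-01,  1.54681194e+00, -5.16950492e-04,
        1.21268128e+00, -1.97637636e+00]), 'joint_velocities': array([-0.00060804, -0.00138507,  0.00138645, -0.00072529, -0.00044835,
       -0.00154627]), 'joint_torque': array([ 2.37734199e+00, -4.04193556e+01, -2.27793074e+01,  1.02825657e+00,
        2.97391112e-02, -3.85690655e-02]), 'eef_pos': array([ 0.52975807, -0.0751184 ,  0.14809745]), 'tool_rot': array([-2.30268768e-02,  9.99734775e-01, -3.32728975e-04,  1.78274955e-04]), 'force': array([-0.74293342, -4.62652009,  5.20074776]), 'ft_torque': array([-0.72296797,  0.25111526, -0.02716453]), 'opening': 0.012682918772153984}
```

View pics/c5.png

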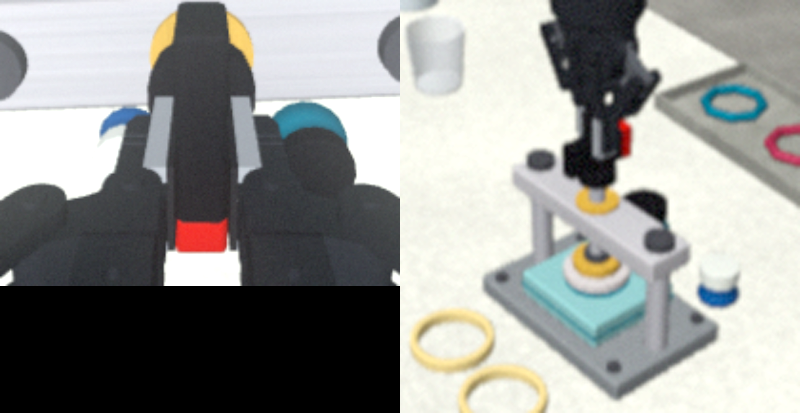

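Emit:
{"name": "play_rows", "arguments": {"deltas": "0 0 0 0 0 4 0;0 0 0.02 0 0 8 0;0 0 0.04 0 0 12 0;0 0 0.05 0 0 16 0;0 0 0.06 0 0 20 0;0 0 0.08 0 0 24 0;0 0 0.1 0 0 30 0;0 0 0.1 0 0 30 0"}}

```text
time_s: 6.25
eef_pos: [0.5297, -0.0755, 0.1471]
tool_rot: [0.238, 0.971, -0.001, 0.0]
force: [-1.2, -4.9, 3.6]
opening: 0.0123
```

```bash
cat > st.py <<'E'
from h import *
s=sensors.get_state()
q=s['tool_rot'];x=np.array([1-2*(q[1]**2+q[2]**2),2*(q[0]*q[1]+q[2]*q[3])])
yaw=-np.degrees(np.arctan2(x[1],x[0])) 
print('t',round(s['time_s'],2),'pos',np.round(s['eef_pos'],4),'cw',round((yaw%360-180-2.64)%360,2),'q6',round(s['q'][5],3),'F',np.round(s['force'],1),'T',np.round(s['ft_torque'],3),'tau6',round(s['joint_torque'][5],3),'op',round(s['opening'],4))
E
python3 st.py
```

```text
t 6.25 pos [ 0.5297 -0.0755  0.1471] cw 24.89 q6 -1.45 F [-1.2 -4.9  3.6] T [-0.846  0.264 -0.011] tau6 0.843 op 0.0123
```

```bash
sed -i 's/-2.64)/-7.92+360)/;s/-7.92/+2.64-5.28-5.28/' st.py; cat > look.py <<'E'
from h import *
import sys
a=cams.capture("wrist")[:,:,::-1][200:350,170:380]
b=cams.capture("side")[150:310,205:360,::-1];
a=cv2.resize(a,(400,286));b=cv2.resize(b,(400,413),interpolation=cv2.INTER_CUBIC)
o=np.zeros((413,800,3),np.uint8);o[:286,:400]=a;o[:,400:]=b
cv2.imwrite("pics/%s.png"%sys.argv[1],cv2.convertScaleAbs(o,alpha=1.7))
E
python3 look.py c6; python3 st.py
```

```text
t 6.35 pos [ 0.5297 -0.0755  0.1471] cw 19.46 q6 -1.453 F [-2.2 -4.4  3.3] T [-0.821  0.299 -0.049] tau6 0.007 op 0.0126
```

View pics/c6.png

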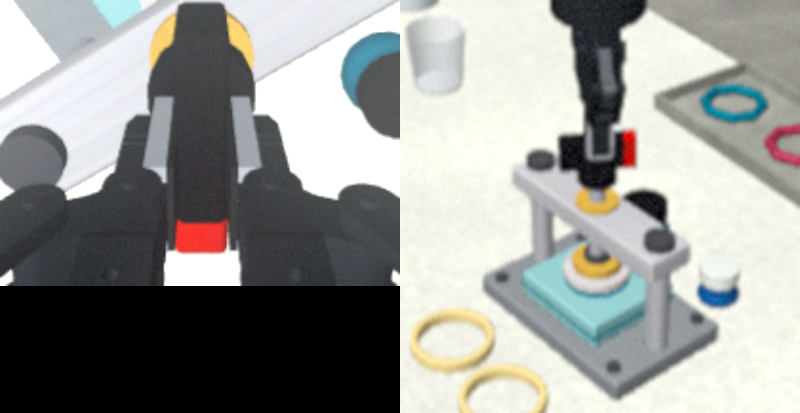

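Emit:
{"name": "play_rows", "arguments": {"deltas": "0 0 0.01 0 0 3 0;0 0 0.02 0 0 6 0;0 0 0.03 0 0 9 0;0 0 0.04 0 0 12 0;0 0 0.05 0 0 15 0;0 0 0.06 0 0 18 0;0 0 0.07 0 0 20 0;0 0 0.07 0 0 20 0"}}

```text
time_s: 7.15
eef_pos: [0.5296, -0.0757, 0.1465]
tool_rot: [0.402, 0.916, -0.001, 0.0]
force: [-2.4, -3.4, 4.4]
opening: 0.0122
```

```bash
cat > st.py <<'E'
from h import *
def one():
    s=sensors.get_state()
    print('t',round(s['time_s'],2),'pos',np.round(s['eef_pos'],4),'cw',round(np.degrees(s['q'][5]+1.9764-s['q'][0]-.3597),2),'F',np.round(s['force'],1),'T',np.round(s['ft_torque'],3),'tau6',round(s['joint_torque'][5],3),'op',round(s['opening'],4))
one()
for i in range(2): cams.capture("side"); one()
E
python3 st.py
```

```text
t 7.15 pos [ 0.5296 -0.0757  0.1465] cw 50.1 F [-2.4 -3.4  4.4] T [-0.683  0.334 -0.064] tau6 0.263 op 0.0122
t 7.2 pos [ 0.5296 -0.0758  0.1465] cw 50.06 F [-2.1 -4.2  4.7] T [-0.716  0.362 -0.07 ] tau6 0.044 op 0.0127
t 7.25 pos [ 0.5296 -0.0757  0.1465] cw 50.05 F [-2.  -5.2  4.7] T [-0.743  0.373 -0.109] tau6 -0.025 op 0.0123
```

Emit:
{"name": "play_rows", "arguments": {"deltas": "0 0 0.005 0 0 1.5 0;0 0 0.01 0 0 3 0;0 0 0.015 0 0 4.5 0;0 0 0.02 0 0 6 0;0 0 0.025 0 0 7.5 0;0 0 0.03 0 0 9 0;0 0 0.035 0 0 10.5 0;0 0 0.04 0 0 12 0"}}

```text
time_s: 8.05
eef_pos: [0.5294, -0.0758, 0.1461]
tool_rot: [0.496, 0.868, -0.001, 0.0]
force: [-3.7, -5.1, 4.8]
opening: 0.0127
```

```bash
python3 st.py
```

```text
t 8.05 pos [ 0.5294 -0.0758  0.1461] cw 62.18 F [-3.7 -5.1  4.8] T [-0.664  0.42   0.043] tau6 -0.292 op 0.0127
t 8.1 pos [ 0.5295 -0.0758  0.1461] cw 62.26 F [-3.6 -3.9  4.2] T [-0.743  0.446 -0.018] tau6 -0.053 op 0.0126
t 8.15 pos [ 0.5295 -0.0759  0.1461] cw 62.17 F [-2.2 -4.5  4.2] T [-0.742  0.451 -0.094] tau6 0.174 op 0.0122
```

Emit:
{"name": "play_rows", "arguments": {"deltas": "0 0 0.005 0 0 1.5 0;0 0 0.01 0 0 3 0;0 0 0.015 0 0 4.5 0;0 0 0.02 0 0 6 0;0 0 0.025 0 0 7.5 0;0 0 0.03 0 0 9 0;0 0 0.035 0 0 10.5 0;0 0 0.04 0 0 12 0"}}

```text
time_s: 8.95
eef_pos: [0.5293, -0.0759, 0.1457]
tool_rot: [0.585, 0.811, -0.001, 0.0]
force: [-3.8, -4.2, 4.9]
opening: 0.0123
```

```bash
python3 st.py
```

```text
t 8.95 pos [ 0.5293 -0.0759  0.1457] cw 74.31 F [-3.8 -4.2  4.9] T [-0.769  0.493  0.086] tau6 -0.293 op 0.0123
t 9.0 pos [ 0.5293 -0.0759  0.1457] cw 74.39 F [-3.6 -4.7  4.9] T [-0.715  0.468 -0.021] tau6 -0.062 op 0.0121
t 9.05 pos [ 0.5293 -0.0759  0.1457] cw 74.3 F [-3.1 -4.6  3.9] T [-0.691  0.534 -0.011] tau6 0.173 op 0.0124
```

Emit:
{"name": "play_rows", "arguments": {"deltas": "0 0 0.005 0 0 1.5 0;0 0 0.01 0 0 3 0;0 0 0.015 0 0 4.5 0;0 0 0.02 0 0 6 0;0 0 0.025 0 0 7.5 0;0 0 0.03 0 0 9 0;0 0 0.035 0 0 10.5 0;0 0 0.04 0 0 12 0"}}

```text
time_s: 9.85
eef_pos: [0.5292, -0.076, 0.1453]
tool_rot: [0.667, 0.745, -0.001, 0.0]
force: [-3.6, -3.8, 4.5]
opening: 0.0125
```

```bash
python3 st.py
```

```text
t 9.85 pos [ 0.5292 -0.076   0.1453] cw 86.43 F [-3.6 -3.8  4.5] T [-0.754  0.568  0.042] tau6 -0.294 op 0.0125
t 9.9 pos [ 0.5292 -0.076   0.1453] cw 86.52 F [-3.2 -4.5  4.9] T [-0.736  0.496 -0.023] tau6 -0.063 op 0.0123
t 9.95 pos [ 0.5292 -0.076   0.1453] cw 86.43 F [-3.7 -4.5  4.9] T [-0.771  0.55  -0.097] tau6 0.172 op 0.0121
```

Emit:
{"name": "play_rows", "arguments": {"deltas": "0 0 0.005 0 0 1.5 0;0 0 0.01 0 0 3 0;0 0 0.015 0 0 4.5 0;0 0 0.02 0 0 6 0;0 0 0.025 0 0 7.5 0;0 0 0.03 0 0 9 0;0 0 0.035 0 0 10.5 0;0 0 0.04 0 0 12 0"}}

```text
time_s: 10.75
eef_pos: [0.529, -0.076, 0.1449]
tool_rot: [0.742, 0.67, -0.001, 0.0]
force: [-2.8, -4.3, 5.5]
opening: 0.0124
```

```bash
python3 st.py
```

```text
t 10.75 pos [ 0.529  -0.076   0.1449] cw 98.57 F [-2.8 -4.3  5.5] T [-0.722  0.556  0.052] tau6 -0.294 op 0.0124
t 10.8 pos [ 0.529  -0.076   0.1448] cw 98.65 F [-3.2 -3.1  4.3] T [-0.673  0.547 -0.032] tau6 -0.064 op 0.0123
t 10.85 pos [ 0.529  -0.076   0.1449] cw 98.55 F [-4. -5.  4.] T [-0.761  0.554 -0.049] tau6 0.172 op 0.0123
```

Emit:
{"name": "play_rows", "arguments": {"deltas": "0 0 0.005 0 0 1.5 0;0 0 0.01 0 0 3 0;0 0 0.015 0 0 4.5 0;0 0 0.02 0 0 6 0;0 0 0.025 0 0 7.5 0;0 0 0.03 0 0 9 0;0 0 0.035 0 0 10.5 0;0 0 0.04 0 0 12 0"}}

```text
time_s: 11.65
eef_pos: [0.5288, -0.076, 0.1445]
tool_rot: [0.809, 0.588, -0.001, 0.0]
force: [-3.2, -3.1, 4.9]
opening: 0.0128
```

```bash
python3 st.py
```

```text
t 11.65 pos [ 0.5288 -0.076   0.1445] cw 110.7 F [-3.2 -3.1  4.9] T [-0.655  0.587  0.077] tau6 -0.295 op 0.0128
t 11.7 pos [ 0.5288 -0.076   0.1445] cw 110.78 F [-3.6 -4.8  4.2] T [-0.709  0.574  0.004] tau6 -0.065 op 0.0125
t 11.75 pos [ 0.5289 -0.076   0.1445] cw 110.68 F [-3.2 -4.1  4.7] T [-0.679  0.58  -0.065] tau6 0.171 op 0.0124
```

Emit:
{"name": "play_rows", "arguments": {"deltas": "0 0 0.005 0 0 1.5 0;0 0 0.01 0 0 3 0;0 0 0.015 0 0 4.5 0;0 0 0.02 0 0 6 0;0 0 0.025 0 0 7.5 0;0 0 0.03 0 0 9 0;0 0 0.035 0 0 10.5 0;0 0 0.04 0 0 12 0"}}

```text
time_s: 12.55
eef_pos: [0.5287, -0.0759, 0.1441]
tool_rot: [0.867, 0.499, -0.002, 0.0]
force: [-3.5, -3.0, 5.6]
opening: 0.0125
```

```bash
python3 st.py
```

```text
t 12.55 pos [ 0.5287 -0.0759  0.1441] cw 122.82 F [-3.5 -3.   5.6] T [-0.685  0.53  -0.003] tau6 -0.296 op 0.0125
t 12.6 pos [ 0.5287 -0.0759  0.1441] cw 122.9 F [-4.  -4.2  5.3] T [-0.664  0.494 -0.02 ] tau6 -0.064 op 0.0124
t 12.65 pos [ 0.5287 -0.0759  0.1441] cw 122.81 F [-3.1 -4.3  5.3] T [-0.609  0.544 -0.067] tau6 0.17 op 0.0126
```

Emit:
{"name": "play_rows", "arguments": {"deltas": "0 0 0.005 0 0 1.5 0;0 0 0.01 0 0 3 0;0 0 0.015 0 0 4.5 0;0 0 0.02 0 0 6 0;0 0 0.025 0 0 7.5 0;0 0 0.03 0 0 9 0;0 0 0.035 0 0 10.5 0;0 0 0.04 0 0 12 0"}}

```text
time_s: 13.45
eef_pos: [0.5285, -0.0758, 0.1437]
tool_rot: [0.914, 0.405, -0.002, 0.0]
force: [-3.0, -3.9, 4.1]
opening: 0.0121
```

```bash
python3 st.py; python3 look.py c7
```

```text
t 13.45 pos [ 0.5285 -0.0758  0.1437] cw 134.94 F [-3.  -3.9  4.1] T [-0.662  0.501  0.047] tau6 -0.297 op 0.0121
t 13.5 pos [ 0.5285 -0.0758  0.1436] cw 135.02 F [-3.8 -4.2  4.9] T [-0.627  0.523 -0.05 ] tau6 -0.063 op 0.0124
t 13.55 pos [ 0.5285 -0.0758  0.1436] cw 134.93 F [-4.7 -3.   5.1] T [-0.63   0.515 -0.008] tau6 0.169 op 0.0124
```

View pics/c7.png

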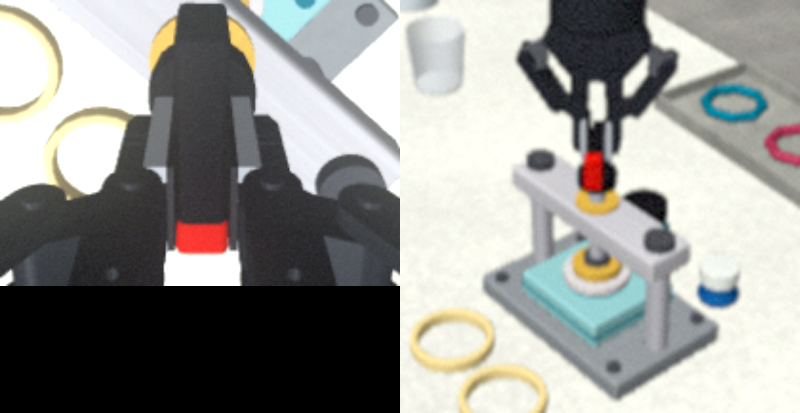

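Emit:
{"name": "play_rows", "arguments": {"deltas": "0 0 0.005 0 0 1.5 0;0 0 0.01 0 0 3 0;0 0 0.015 0 0 4.5 0;0 0 0.02 0 0 6 0;0 0 0.025 0 0 7.5 0;0 0 0.03 0 0 9 0;0 0 0.035 0 0 10.5 0;0 0 0.04 0 0 12 0"}}

```text
time_s: 14.45
eef_pos: [0.5284, -0.0757, 0.1433]
tool_rot: [0.952, 0.306, -0.002, 0.0]
force: [-4.3, -3.2, 4.2]
opening: 0.0122
```

```bash
python3 st.py
```

```text
t 14.45 pos [ 0.5284 -0.0757  0.1433] cw 147.03 F [-4.3 -3.2  4.2] T [-0.605  0.556  0.07 ] tau6 -0.298 op 0.0122
t 14.5 pos [ 0.5284 -0.0757  0.1433] cw 147.11 F [-4.  -3.2  5.9] T [-0.588  0.525 -0.017] tau6 -0.061 op 0.0123
t 14.55 pos [ 0.5284 -0.0757  0.1433] cw 147.02 F [-4.3 -3.6  4.9] T [-0.651  0.537 -0.113] tau6 0.169 op 0.0126
```

Emit:
{"name": "play_rows", "arguments": {"deltas": "0 0 0.005 0 0 1.5 0;0 0 0.01 0 0 3 0;0 0 0.015 0 0 4.5 0;0 0 0.02 0 0 6 0;0 0 0.025 0 0 7.5 0;0 0 0.03 0 0 9 0;0 0 0.035 0 0 10.5 0;0 0 0.04 0 0 12 0"}}

```text
time_s: 15.35
eef_pos: [0.5283, -0.0757, 0.1432]
tool_rot: [0.979, 0.204, -0.002, 0.001]
force: [-5.1, -3.4, 8.3]
opening: 0.0124
```

```bash
python3 st.py
```

```text
t 15.35 pos [ 0.5283 -0.0757  0.1432] cw 159.14 F [-5.1 -3.4  8.3] T [-0.529  0.742  0.228] tau6 -0.147 op 0.0124
t 15.4 pos [ 0.5283 -0.0756  0.1432] cw 159.21 F [-5.2 -3.4  7.9] T [-0.585  0.71   0.139] tau6 0.09 op 0.0119
t 15.45 pos [ 0.5283 -0.0756  0.1432] cw 159.12 F [-4.1 -3.7  6.7] T [-0.621  0.708  0.111] tau6 0.322 op 0.0128
```

Seating felt: Tz and wrist torque rose about 0.15–0.18 N m, so roughly 80–95 N on the plug. Bottom is estimated at 149–150° of turn, and I'm at 159°. Next I back off to about 60°.

Emit:
{"name": "play_rows", "arguments": {"deltas": "0 0 -0.01 0 0 -4 0;0 0 -0.03 0 0 -10 0;0 0 -0.06 0 0 -17 0;0 0 -0.08 0 0 -24 0;0 0 -0.1 0 0 -31 0;0 0 -0.13 0 0 -38 0;0 0 -0.15 0 0 -45 0;0 0 -0.17 0 0 -50 0"}}

```text
time_s: 16.25
eef_pos: [0.5287, -0.0759, 0.1445]
tool_rot: [0.8, 0.6, -0.002, 0.0]
force: [-0.3, -5.4, -0.4]
opening: 0.0123
```

```bash
python3 st.py
```

```text
t 16.25 pos [ 0.5287 -0.0759  0.1445] cw 108.95 F [-0.3 -5.4 -0.4] T [-0.947 -0.19  -0.123] tau6 0.777 op 0.0123
t 16.3 pos [ 0.5287 -0.0759  0.1445] cw 108.73 F [ 0.5 -5.9  0.4] T [-0.944 -0.177  0.014] tau6 0.123 op 0.0128
t 16.35 pos [ 0.5287 -0.0759  0.1445] cw 109.06 F [ 0.1 -4.7  0.1] T [-0.933 -0.183  0.044] tau6 -0.753 op 0.0122
```

Emit:
{"name": "play_rows", "arguments": {"deltas": "0 0 -0.02 0 0 -5 0;0 0 -0.04 0 0 -12 0;0 0 -0.06 0 0 -19 0;0 0 -0.09 0 0 -26 0;0 0 -0.11 0 0 -33 0;0 0 -0.13 0 0 -40 0;0 0 -0.16 0 0 -46 0;0 0 -0.17 0 0 -49 0"}}

```text
time_s: 17.15
eef_pos: [0.5293, -0.0758, 0.1461]
tool_rot: [0.479, 0.878, -0.001, 0.0]
force: [0.9, -3.8, 1.5]
opening: 0.0124
```

```bash
python3 st.py; python3 look.py c8; python3 - <<'E'
from h import *
im=cams.capture("side")[200:275,250:325,::-1];cv2.imwrite("pics/f8.png",cv2.resize(cv2.convertScaleAbs(im,alpha=1.6),None,fx=8,fy=8,interpolation=cv2.INTER_CUBIC))
E
```

```text
t 17.15 pos [ 0.5293 -0.0758  0.1461] cw 59.93 F [ 0.9 -3.8  1.5] T [-0.637 -0.296 -0.053] tau6 0.148 op 0.0124
t 17.2 pos [ 0.5293 -0.0759  0.1462] cw 59.86 F [ 1.7 -4.1  1.4] T [-0.583 -0.354  0.005] tau6 0.065 op 0.0125
t 17.25 pos [ 0.5293 -0.0759  0.1462] cw 60.1 F [ 1.6 -3.3  1. ] T [-0.554 -0.444  0.053] tau6 -0.536 op 0.012
```

View pics/c8.png

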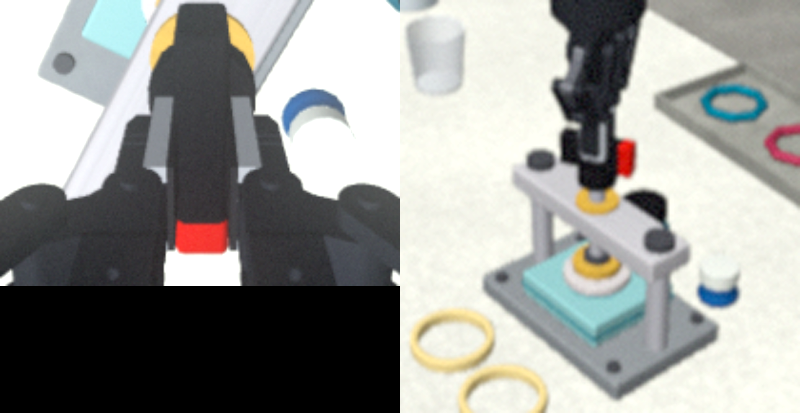

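View pics/f8.png

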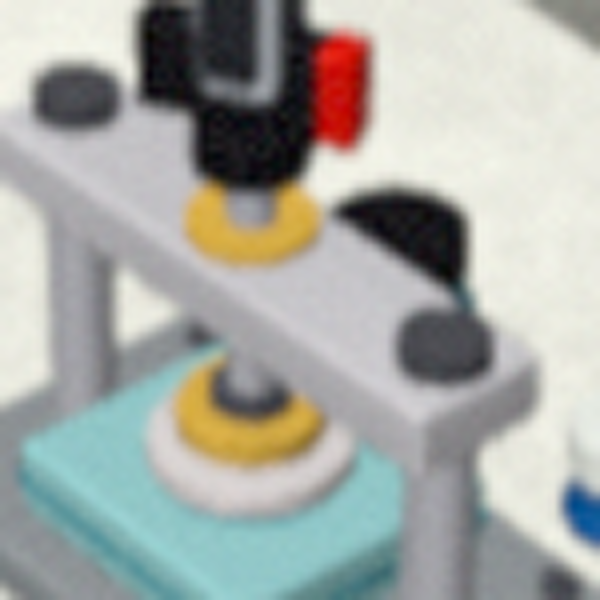

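Emit:
{"name": "play_rows", "arguments": {"deltas": "0 0 0 0 0 0 0.3;0 0 0 0 0 0 0.5;0 0 0 0 0 0 0.5;0 0 0 0 0 0 0.5;0 0 0 0 0 0 0.5;0 0 0 0 0 0 0.5;0 0 -0.5 0 0 0 0.5;0 0 -1 0 0 0 0.5"}}

```text
time_s: 18.2
eef_pos: [0.5292, -0.0758, 0.1566]
tool_rot: [0.481, 0.877, -0.001, -0.0]
force: [0.3, 0.3, -0.1]
opening: 0.0428
```

Emit:
{"name": "play_rows", "arguments": {"deltas": "0 0 -1 0 0 0 0.5;0 0 -2.5 0 0 0 0.5;0 0 -4.5 0 0 0 0.5;0 0 -6.5 0 0 0 0.5;0 0 -8 0 0 0 0.5;0 0 -9 0 0 0 0.5;0 0 -9 0 0 0 0.5;0 0 -9 0 0 0 0.5"}}

```text
time_s: 19.0
eef_pos: [0.5291, -0.0756, 0.2462]
tool_rot: [0.481, 0.877, -0.001, -0.0]
force: [-0.7, -0.5, 0.4]
opening: 0.0432
```

```bash
python3 st.py; python3 - <<'E'
from h import *
p=cams.camera_params("wrist")
a=cams.capture("wrist")[:,:,::-1];cv2.imwrite("pics/w9.png",a)
im=cams.capture("side")[200:275,250:325,::-1];cv2.imwrite("pics/f9.png",cv2.resize(cv2.convertScaleAbs(im,alpha=1.6),None,fx=8,fy=8,interpolation=cv2.INTER_CUBIC))
# bar axis from black/red: red centroid vs black bar
b,g,r_=[a[:,:,i].astype(int) for i in range(3)]
m=((r_>90)&(g<60)&(b<60)).astype(np.uint8)
k,_,st,ce=cv2.connectedComponentsWithStats(m)
for i in range(1,k):
    if st[i,4]>40: print(st[i],ce[i],onz(p,ce[i],.190))
print(onz(p,(276,240),.125))
E
```

```text
t 19.0 pos [ 0.5291 -0.0756  0.2462] cw 60.14 F [-0.7 -0.5  0.4] T [-0.019 -0.01   0.014] tau6 0.0 op 0.0432
t 19.05 pos [ 0.529  -0.0756  0.2459] cw 60.13 F [-0.1 -0.2  1.2] T [ 0.025 -0.021 -0.025] tau6 0.0 op 0.0428
t 19.1 pos [ 0.529  -0.0756  0.2458] cw 60.14 F [ 0.6 -0.  -0. ] T [-0.021  0.002  0.037] tau6 0.0 op 0.0426
[506 215  24  19  46] [519.23913043 220.60869565] [0.7004139  0.02614936 0.19      ]
[490 221  34  37  85] [510.91764706 243.57647059] [0.71000724 0.00786141 0.19      ]
[269 238  16  11 167] [276.37724551 242.74850299] [ 0.54382638 -0.09755732  0.19      ]
[ 0.557939   -0.12049852  0.125     ]
```

View pics/w9.png

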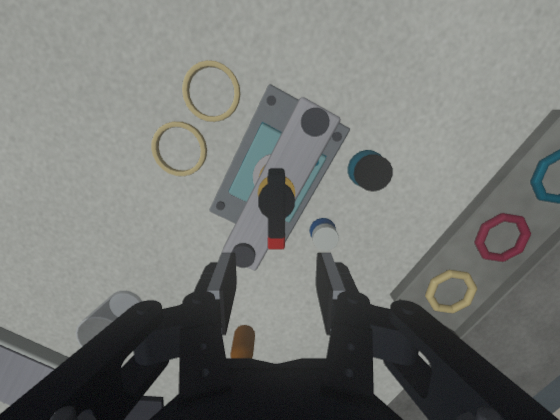

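View pics/f9.png

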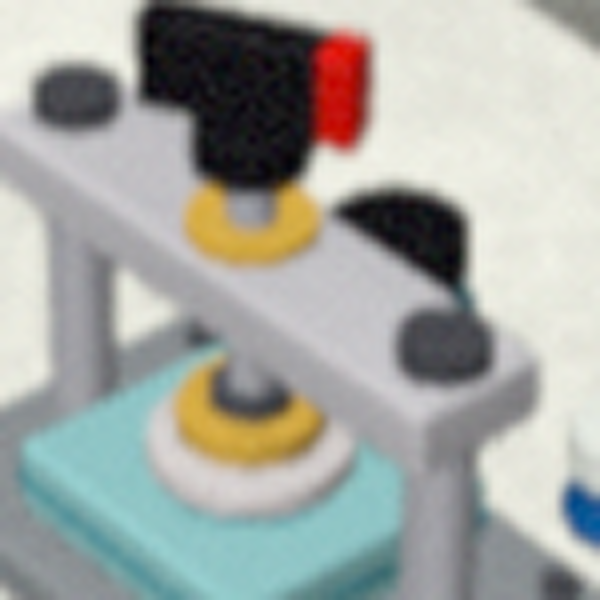

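```bash
python3 -c "
from station import r
print(r.job_done())"
```

```text
the job is handed in; nothing more can be done
None
```

I seated the plug, backed the knob off about a quarter turn, let go and handed the job in. No verdict came back.

- **Seating:** I turned the knob 159° clockwise in small steps. The bottom came between 147° and 159°, with a best estimate of 149–150°. Seating torque rose 0.15–0.18 N m, which is roughly 80–95 N on the plug, well short of crushing. The torque readings are noisy by about ±0.05 N m, so this force is an estimate, not a direct measurement.
- **Backing off:** I turned the knob back to 60°, about 90° before the bottom, so the foot should stand about 3 mm above the plug. That gap is worked out from the turn; I didn't measure it in a picture.
- **Letting go:** The last pictures show the knob still aligned after release. The gripper is well above it, and the force reads about zero. The bangles, jars and dye bottle looked undisturbed where I could see them; I didn't measure their positions.
- **Disagreement:** With the fingers part-closed, all three cameras put the fingertips about 30 mm higher than the reported TCP. I set the grip height from the pictures instead. The knob followed the gripper all the way without slipping.

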